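# Open the felt cupboard in the paper studio

## Robot

A 6-joint arm with a two-finger parallel gripper is mounted at the origin on the work surface. World frame = base frame: x ahead of the robot, y to its left, z up, the work surface at z = 0. Lengths are in m, angles in rad, forces in N, time in s.
With the tool pointing down it reaches from about 0.375 to 0.925 m from the base axis. Payload 5.7 kg.
Tool frame: the origin (TCP) lies at the very end of the fingers, on their centre line; the grasp point (between the pads) lies 19 mm behind it; x points along the fingers, y is the direction in which the jaws open and shut, and the axes are right-handed (so a half turn about x gives the same grasp; the last joint's range is limited). The gripper opens to 88 mm and grips with 3 to 60 N. Pads are 20 mm wide; open, the fingers measure 115 mm over their backs; the gripper's body (75 mm by 178 mm) begins 61 mm behind the grasp point.
Start: joints at [-1.379, 0.359, 1.51, -0, 1.272, -0.115], TCP at [0.181, -0.572, 0.223] pointing down, gripper open.
Joint ranges: [-2.97, 2.97], [-1.01, 2.36], [0.21, 2.38], [-0.96, 4.11], [0.2, 2.71], [-2.98, 2.98]. Speed limits (rad/s): [2.39, 2.39, 3.14, 3.14, 3.14, 3.14].

## Interface

Orientations are given as a unit quaternion [x, y, z, w].
In Python, from rig import * gives the robot as it stands.
- The arm moves only by the shell command python3 -m inch 'ROWS' [FORCE]. ROWS is a JSON object of lists of equal length, an entry for each row: "fingers": the opening, from -1 (shut) to 1 (fully open); "slide": the shift along the tool's x, y, z in units of 25 mm (1.0 is 25 mm), a list of three; "twist": the turn about the tool's x in units of 6 degrees (1.0 is 6 degrees). In form: {"fingers": [fingers, ...], "slide": [[tx, ty, tz], ...], "twist": [twist, ...]}. A call has 1 to 8 rows; each row shifts and turns the pose as measured when the row begins, along the tool's axes as they then stand; what a row does not reach is not made up. A row lasts 1/8 s, in which the tool goes at most 62.5 mm and 10.7 degrees, less where a joint would pass 70% of its speed; a pose out of reach is approached as far as the arm can. A call is refused whole if a number of a shift passes 1 or a number of a turn 1, either way. A call with a gripper value outside its range is refused whole. The fingers move at their own pace and stop on an object; FORCE is the grip in N (left out, the last holds). Time passes only in rows, so rows that do not move let the fingers close. It gives the time, the measured TCP pose, the force and the opening at its end, in the units of the state.
- get_obs(): the state, without advancing time (a new reading comes with each control period).
- read_camera(name): name is "side" or "top" or "wrist"; returns a dict with "pixels" (400x640x3 uint8, red, green, blue), "fx", "fy", "cx", "cy" (pixels), "rvec" (rotation vector, rad) and "tvec" (3), from world to camera coordinates, as OpenCV has them; the wrist camera has in their place "mount" (4x4, takes a point from camera to tool coordinates, whose origin is the TCP and whose axes are the tool frame's). Camera axes: x right, y down, z forward; pixel columns grow to the right and rows downward; lengths in m; the calibration is good to about 2 mm. A picture is of the moment at which its call begins: read the wrist's pose just before it. There is no depth.
- hand_in(): hands the job in, once; it reports no verdict.
Trained networks look in the newest picture that a camera, given by its name, has taken for a name from the list of things; names that differ only in an ending like _2 or _b are one class to them, and where a whole thing is asked for, a point or a joint stands for the part that bears it (a point fixed in the world has none). Each returns a list of dicts, best first, with "score" (0 to 1); they miss things now and then, are a little off and sometimes report something else, mostly with a low value. They report only what shows in the picture. A call takes as long as a camera call.
- regions_of(query, camera): "mask" (400x640 bool, what is visible of it) and "rect" ([left, top, right, bottom] in pixels, round what is visible of it).
The state is a dict: "clock": time; "joints": joint angles; "dq": joint speeds; "joint_efforts": joint torques, N m; "tcp_pos": TCP position; "tool_rot": TCP orientation; "contact_force": force on the tool from outside, world axes, zero at the start; "moment": the same for the moment, N m; "finger_gap": finger opening in m.
Only numpy, scipy, OpenCV 4.12 (cv2) and the standard library are available. Lean on these libraries where they do the work, as an engineer would, in place of code of your own. Each camera call takes 0.05 s, during which the arm holds its last target.

## Task

Open the wider of the two low cupboards on the bench, so that the felts can be taken out: its door has no handle, so press it in near its free (left) edge until the spring catch lets go and pops it ajar, then swing it wide open, to about a right angle, and leave it there. Keep the narrower cupboard's door shut.

Things in the scene. Friction and masses are not known exactly. Their poses are not given: they have to be found in the camera images.
- wide_door (a joint): Handleless pine door, 220 wide x 16 mm thick, over the whole front of the fixed white wide cupboard (220 wide, 200 deep, 160 mm high, facing the robot). Hinged upright at its right end seen from the robot; its left edge swings to the robot. Rad: 0 latched shut, -0.038 pressed fully in (hard stop), 1.75 fully open. It stays where left, and moves with under 1 N when past ajar.
- wide_door_push (a point): Point on the wide door's front face, 30 mm from its free edge, 30 mm below its top edge; moves with the door. Axes: x through the panel inwards, y from hinge to free edge, z up. Pressed in here 5 to 7 mm with 3 to 6 N, the catch lets go; when the pusher backs off, a spring swings the door to about 0.4 rad, free edge some 85 mm out.
- wide_door_hinge (a point): Point on the wide door's hinge axis, at the panel's right end in the plane of its back face, 30 mm below the top edge (door and cupboard top are level). Axes as the push point; opening turns about +z. Nothing overhangs the door; behind the ajar door the upper 55 mm are free (plunger and catch bracket sit lower).
- narrow_door (a joint): Door of the narrow cupboard, a bystander that stays shut: same build, height and catch, but 150 mm wide, with a jar standing on top; it stands left or right of the wide one, at least 50 mm away. Rad: 0 shut, positive open.

How it is judged:
By the outcome, as a careful person would: the job done as asked, in the order asked, and still so for the second after the job is handed in, with the robot touching nothing.
It also fails if it takes over 48 s, if anything falls off the work surface, if the arm or the gripper's body presses on something with over 40 N, if the wrist force passes 120 N, or if a joint passes its speed limit or range.

## Working session

There is one attempt and no reset: what is moved stays moved. The work goes in short steps, Python scripts to look and compute and a shell command to move; the robot and the scene stay as the last step left them, time stands still between calls to the robot, and variables do not carry over. Pictures are saved under pics/ and viewed, and the job is handed in when it is done.

```bash
mkdir -p pics; cat > h.py <<'E'
from rig import *
import numpy as np, cv2
def cam(n):
    c=read_camera(n); return c
def K(c): return np.array([[c['fx'],0,c['cx']],[0,c['fy'],c['cy']],[0,0,1.]])
def save(c,f): cv2.imwrite('pics/'+f,c['pixels'][:,:,::-1])
def ray(c,uv,z):
    R,_=cv2.Rodrigues(np.array(c['rvec'],float)); t=np.array(c['tvec'],float).ravel()
    d=R.T@(np.linalg.inv(K(c))@np.array([uv[0],uv[1],1.])); o=-R.T@t
    return o+d*(z-o[2])/d[2]
def proj(c,P):
    return cv2.projectPoints(np.array(P,float).reshape(-1,3),np.array(c['rvec'],float),np.array(c['tvec'],float),K(c),None)[0].reshape(-1,2)
E
python3 - <<'E'
from h import *
for n in ['top','side']:
    c=cam(n); save(c,n+'1.png')
    print(n,c['fx'],c['rvec'],c['tvec'])
    for q in ['wide_door','narrow_door']:
        for r in regions_of(q,n)[:3]: print(q,r['score'],r['rect'])
print(get_obs())
E
```

```text
top 395.8194577471938 [ 2.21063862 -2.21673116  0.05967445] [-0.03893336  0.58433982  0.85422301]
wide_door 0.79 [315.8, 193.5, 441.0, 215.9]
narrow_door 0.88 [165.0, 186.0, 265.7, 203.3]
side 421.2597868382718 [ 2.24786597 -0.31692725  0.15896186] [-0.56806747  0.17930108  0.92294746]
wide_door 0.81 [312.3, 193.9, 348.3, 323.1]
narrow_door 0.93 [290.8, 135.3, 313.2, 216.6]
{'clock': 0.3, 'joints': array([-1.37907569e+00,  3.59081890e-01,  1.51071749e+00,  1.30960470e-05,
        1.27246982e+00, -1.15077730e-01]), 'dq': array([ 0.00088856, -0.00203068, -0.003154  ,  0.00085827,  0.00012571,
        0.00025875]), 'joint_efforts': array([-7.91049752e-04, -5.14845479e+01, -2.70611268e+01,  6.73457212e-02,
        3.10386554e-02, -1.08438880e-04]), 'tcp_pos': array([ 0.18117145, -0.57175647,  0.22233376]), 'tool_rot': array([-0.69879893, -0.10828253,  0.69880842, -0.10780416]), 'contact_force': array([ 0.72774423, -0.64390554, -0.85978109]), 'moment': array([ 0.00918372, -0.01842052,  0.01320325]), 'finger_gap': 0.08817171013185249}
```

View pics/top1.png

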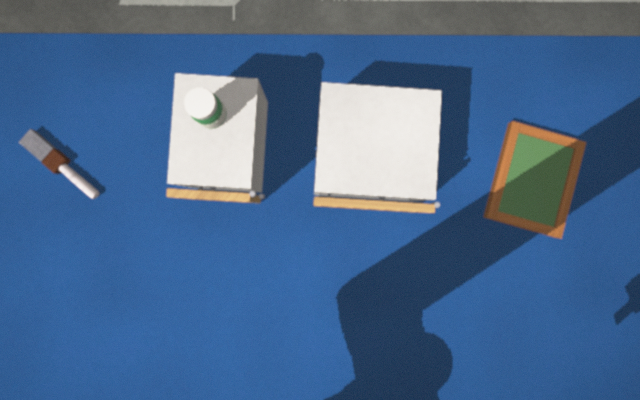

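View pics/side1.png

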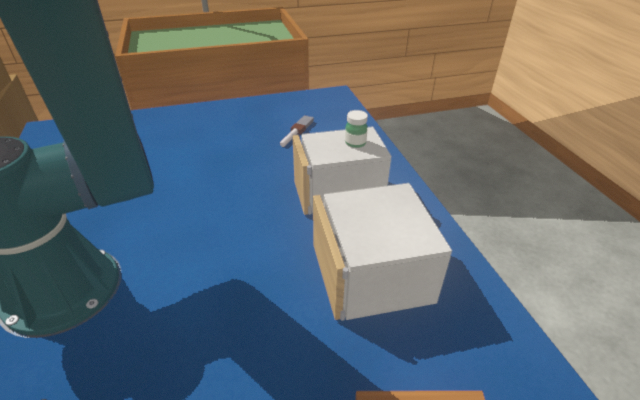

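The top view shows the wide cupboard at columns 315–441 with its door at rows 197–213. The narrow one is to its left (columns 167–265) with the jar on top. Next I'll measure the corners at z = 0.16.

```bash
python3 - <<'E'
from h import *
c=cam('top')
im=c['pixels'][180:225,300:460,::-1]; cv2.imwrite('pics/crop1.png',cv2.resize(im,None,fx=5,fy=5,interpolation=cv2.INTER_CUBIC))
for n,uv in dict(FL=(314,206),FR=(435,212),BL=(314,198),BR=(436,202),cupBL=(321,83),cupBR=(441,90),nFL=(167,198),nFR=(258,202),tl=(487,215),bl=(562,236)).items():
    print(n,ray(c,uv,0.0 if n in('tl','bl') else 0.16))
r=regions_of('wide_door','top')[0]
print(r['rect'])
print(cv2.minAreaRect(np.argwhere(r['mask'])[:,::-1].astype(np.float32)))
s=cam('side'); cv2.imwrite('pics/crop2.png',cv2.resize(s['pixels'][180:330,290:450,::-1],None,fx=4,fy=4,interpolation=cv2.INTER_CUBIC))
E
```

```text
FL [ 0.56137745 -0.02978313  0.16      ]
FR [ 0.54985827 -0.24926385  0.16      ]
BL [ 0.5758179  -0.02982233  0.16      ]
BR [ 0.56799607 -0.25133134  0.16      ]
cupBL [ 0.78567813 -0.04316243  0.16      ]
cupBR [ 0.77341582 -0.26330228  0.16      ]
nFL [0.57647841 0.23367159 0.16      ]
nFR [0.56886775 0.07099104 0.16      ]
tl [ 0.54175261 -0.41615423  0.        ]
bl [ 0.49441168 -0.58399717  0.        ]
[315.9, 192.7, 440.8, 212.5]
((376.851318359375, 204.0075225830078), (124.2521743774414, 12.890609741210938), 4.236394882202148)
```

View pics/crop1.png

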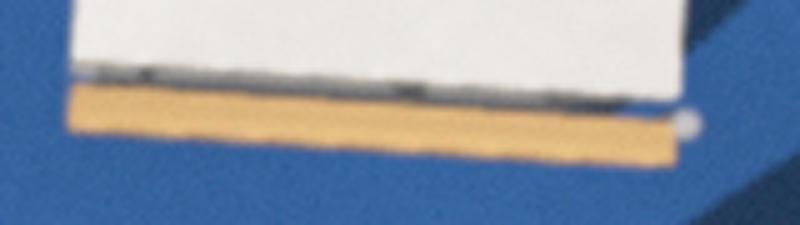

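View pics/crop2.png

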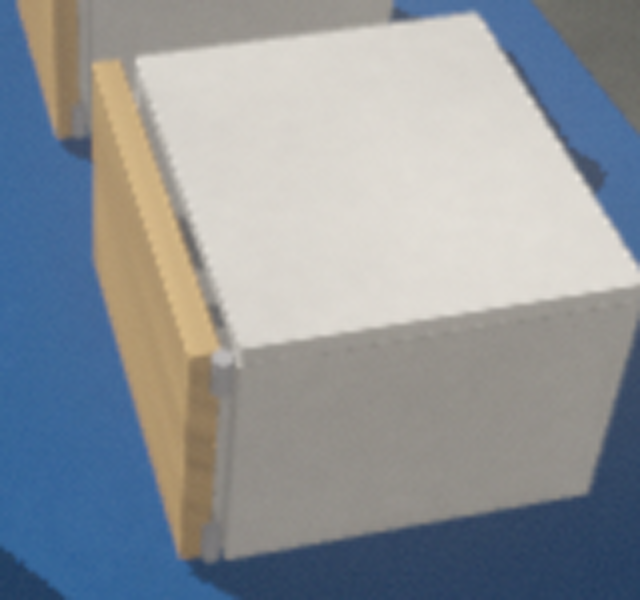

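```bash
cat >> h.py <<'E'
from scipy.spatial.transform import Rotation as Rn
yaw=-0.06
X=np.array([np.cos(yaw),np.sin(yaw),0]);Y=np.array([-np.sin(yaw),np.cos(yaw),0])
FL=np.array([0.5605,-0.0303,0.16]); H=FL+0.016*X-0.22*Y
def to(P):
    o=get_obs(); R=Rn.from_quat(o['tool_rot']).as_matrix()
    print('clock',round(o['clock'],2),'tcp',o['tcp_pos'].round(4),'F door',np.round([X@o['contact_force'],Y@o['contact_force'],o['contact_force'][2]],1))
    print('tool y',R[:,1].round(3),'z',R[:,2].round(3),'x',R[:,0].round(3))
    if P is not None:
        print('units',(R.T@(np.array(P)-o['tcp_pos'])/0.025).round(2))
    print('door X in tool',(R.T@X).round(3),'Y',(R.T@Y).round(3))
E
python3 - <<'E'
from h import *
print(FL,H)
P=FL-0.03*Y-0.07*X; P[2]=0.222; print(P); to(P)
E
```

```text
[ 0.5605 -0.0303  0.16  ] [ 0.56327913 -0.25086354  0.16      ]
[ 0.48882704 -0.05604854  0.222     ]
clock 0.45 tcp [ 0.1812 -0.5719  0.2226] F door [-0.6 -0.5 -0. ]
tool y [ 0.302 -0.953 -0.   ] z [-0.953 -0.302 -0.   ] x [-0.  0. -1.]
units [  0.03 -15.95 -17.96]
door X in tool [-0.     0.359 -0.933] Y [ 0.    -0.933 -0.359]
```

```bash
python3 -m inch '{"fingers":[-1,-1,-1,-1],"slide":[[0,-0.8,-0.9],[0,-0.8,-0.9],[0,-0.8,-0.9],[0,-0.8,-0.9]],"twist":[0.88,0.88,0.88,0.88]}'; python3 - <<'E'
from h import *
P=FL-0.03*Y-0.07*X; P[2]=0.222; to(P)
E
```

```text
clock: 0.95
tcp_pos: [0.2569, -0.4783, 0.2225]
tool_rot: [0.707, -0.028, -0.707, -0.027]
contact_force: [0.0, -0.3, 0.1]
finger_gap: 0.0513
clock 0.95 tcp [ 0.2569 -0.4783  0.2225] F door [ 0.  -0.3  0.1]
tool y [-0.077 -0.997  0.001] z [-0.997  0.077 -0.   ] x [ 0.    -0.001 -1.   ]
units [  0.   -17.55  -7.95]
door X in tool [ 0.    -0.017 -1.   ] Y [-0.001 -1.     0.017]
```

```bash
python3 -m inch '{"fingers":[-1,-1,-1,-1,-1,-1,-1,-1],"slide":[[0,-1,-0.6],[0,-1,-0.6],[0,-1,-0.6],[0,-1,-0.6],[0,-1,-0.5],[0,-1,-0.5],[0,-1,-0.5],[0,-1,-0.5]],"twist":[0,0,0,0,0,0,0,0]}'; python3 -m inch '{"fingers":[-1,-1,-1,-1,-1,-1,-1,-1],"slide":[[0,-1,-0.4],[0,-1,-0.4],[0,-1,-0.4],[0,-1,-0.4],[0,-1,-0.4],[0,-1,-0.4],[0,-1,-0.4],[0,-1,-0.4]],"twist":[0,0,0,0,0,0,0,0]}';python3 - <<'E'
from h import *
P=FL-0.03*Y-0.05*X; P[2]=0.122; to(P)
E
```

```text
clock: 1.95
tcp_pos: [0.3868, -0.2816, 0.2233]
tool_rot: [0.707, -0.029, -0.706, -0.026]
contact_force: [1.1, -0.0, 0.3]
finger_gap: 0.0007
clock: 2.95
tcp_pos: [0.4857, -0.082, 0.2241]
tool_rot: [0.709, -0.03, -0.705, -0.026]
contact_force: [0.4, 0.3, 0.9]
finger_gap: 0.0002
clock 2.95 tcp [ 0.4857 -0.082   0.2241] F door [0.4 0.3 0.9]
tool y [-0.078 -0.997  0.005] z [-0.997  0.078 -0.006] x [ 0.005 -0.005 -1.   ]
units [ 4.09 -1.08 -0.82]
door X in tool [ 0.006 -0.018 -1.   ] Y [-0.005 -1.     0.018]
```

```bash
python3 -m inch '{"fingers":[-1,-1,-1,-1,-1],"slide":[[0.9,-0.3,-0.1],[0.9,-0.3,-0.1],[0.9,-0.3,-0.1],[0.9,-0.3,-0.1],[0.4,0,0]],"twist":[0,0,0,0,0]}';python3 - <<'E'
from h import *
P=FL-0.03*Y; P[2]=0.122; to(P)
for n in('top','wrist'):
  c=cam(n); save(c,n+'2.png')
E
```

```text
clock: 3.58
tcp_pos: [0.502, -0.0511, 0.1234]
tool_rot: [0.711, -0.029, -0.703, -0.024]
contact_force: [-0.0, 0.2, 0.4]
finger_gap: 0.0004
clock 3.58 tcp [ 0.502  -0.0511  0.1234] F door [-0.   0.2  0.4]
tool y [-0.075 -0.997  0.006] z [-0.997  0.075 -0.012] x [ 0.011 -0.007 -1.   ]
units [ 0.08  0.2  -2.29]
door X in tool [ 0.012 -0.015 -1.   ] Y [-0.006 -1.     0.015]
```

View pics/top2.png

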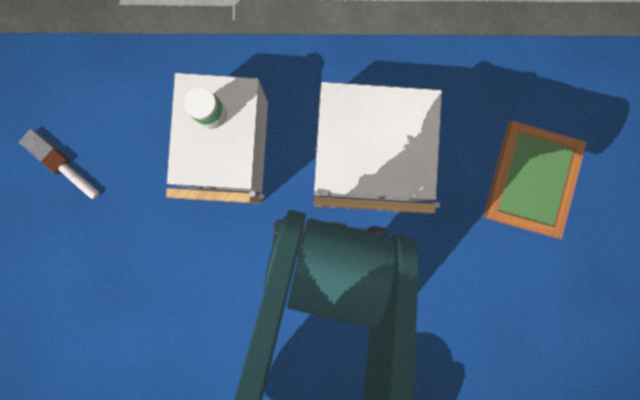

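View pics/wrist2.png

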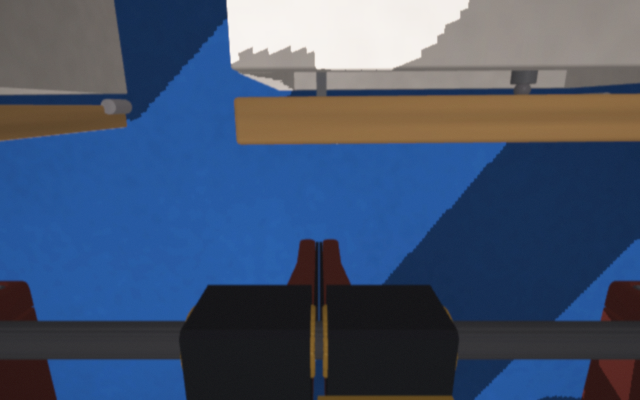

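```bash
python3 -m inch '{"fingers":[-1,-1,-1,-1],"slide":[[0,0.1,-0.8],[0,0.1,-0.7],[0,0,-0.15],[0,0,0]],"twist":[0,0,0,0]}';python3 -m inch '{"fingers":[-1],"slide":[[0,0,-0.1]],"twist":[0]}';python3 -m inch '{"fingers":[-1],"slide":[[0,0,-0.1]],"twist":[0]}'; python3 - <<'E'
from h import *
P=FL-0.03*Y; P[2]=0.122; to(P)
E
```

```text
clock: 4.18
tcp_pos: [0.5448, -0.0612, 0.1266]
tool_rot: [0.711, -0.029, -0.702, -0.024]
contact_force: [0.3, -0.2, 0.0]
finger_gap: 0.0003
clock: 4.3
tcp_pos: [0.5467, -0.0612, 0.1267]
tool_rot: [0.711, -0.029, -0.702, -0.024]
contact_force: [0.1, 0.4, -0.4]
finger_gap: 0.0005
clock: 4.42
tcp_pos: [0.5489, -0.0614, 0.1268]
tool_rot: [0.711, -0.029, -0.702, -0.024]
contact_force: [0.0, -0.4, -0.3]
finger_gap: 0.0005
clock 4.42 tcp [ 0.5489 -0.0614  0.1268] F door [ 0.1 -0.4 -0.3]
tool y [-0.076 -0.997  0.007] z [-0.997  0.076 -0.013] x [ 0.013 -0.008 -1.   ]
units [ 0.2  -0.08 -0.39]
door X in tool [ 0.013 -0.016 -1.   ] Y [-0.007 -1.     0.016]
```

```bash
for i in 1 ; do python3 -m inch '{"fingers":[-1],"slide":[[0,0,-0.1]],"twist":[0]}'|grep -E "tcp|force";python3 -m inch '{"fingers":[-1],"slide":[[0,0,-0.1]],"twist":[0]}'|grep -E "tcp|force"; python3 -m inch '{"fingers":[-1],"slide":[[0,0,-0.1]],"twist":[0]}'|grep -E "tcp|force"; done
```

```text
tcp_pos: [0.5508, -0.0614, 0.1267]
contact_force: [-2.7, 0.5, 2.0]
tcp_pos: [0.5521, -0.0613, 0.1266]
contact_force: [-4.3, 0.2, 3.3]
tcp_pos: [0.5536, -0.0613, 0.1265]
contact_force: [-3.9, 0.1, 2.6]
```

```bash
python3 -m inch '{"fingers":[-1],"slide":[[0,0,-0.1]],"twist":[0]}'|grep -E "tcp|force";python3 -m inch '{"fingers":[-1],"slide":[[0,0,-0.1]],"twist":[0]}'|grep -E "tcp|force"; python3 - <<'E'
from h import *
c=cam('wrist'); save(c,'wrist3.png');c=cam('side'); save(c,'side3.png')
E
```

```text
tcp_pos: [0.5554, -0.0613, 0.1264]
contact_force: [-5.1, 1.2, 4.4]
tcp_pos: [0.5573, -0.0613, 0.1263]
contact_force: [-10.0, 1.1, 7.5]
```

View pics/wrist3.png

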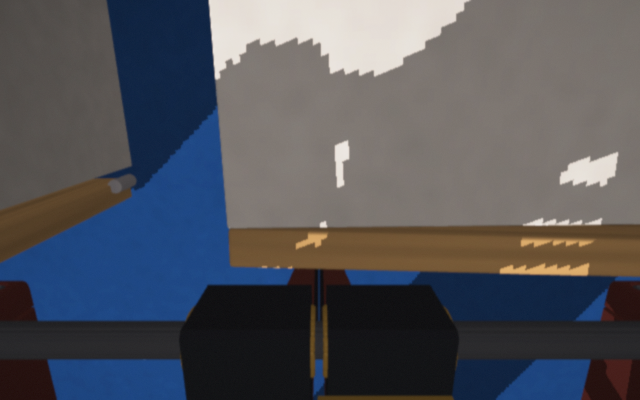

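View pics/side3.png

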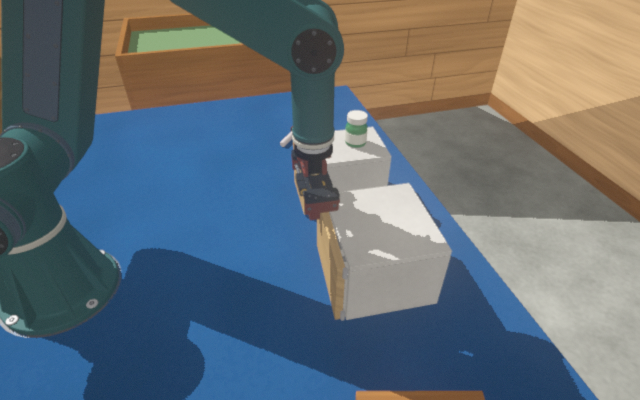

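The force jumped to 10 N after about 7 mm of press, and the wrist picture shows the door flush against the cupboard front. That looks like the hard stop, so I'll back off.

```bash
python3 -m inch '{"fingers":[-1,-1,-1,-1,-1,-1,-1],"slide":[[0,0,0.3],[0,0,0.6],[0,0,0.9],[0,0,0.9],[0,0,0.9],[0,0,0.9],[0,0,0.6]],"twist":[0,0,0,0,0,0,0]}'; python3 - <<'E'
from h import *
to(None)
c=cam('wrist'); save(c,'wrist4.png');c=cam('top'); save(c,'top4.png')
E
```

```text
clock: 6.02
tcp_pos: [0.4287, -0.0521, 0.1254]
tool_rot: [0.712, -0.03, -0.701, -0.024]
contact_force: [0.8, -0.4, -0.2]
finger_gap: 0.0
clock 6.03 tcp [ 0.4287 -0.0521  0.1254] F door [ 0.8 -0.4 -0.2]
tool y [-0.076 -0.997  0.007] z [-0.997  0.076 -0.016] x [ 0.015 -0.008 -1.   ]
door X in tool [ 0.015 -0.016 -1.   ] Y [-0.007 -1.     0.016]
```

View pics/wrist4.png

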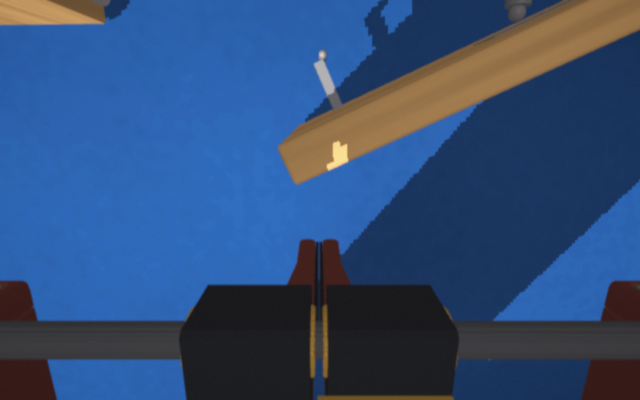

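View pics/top4.png

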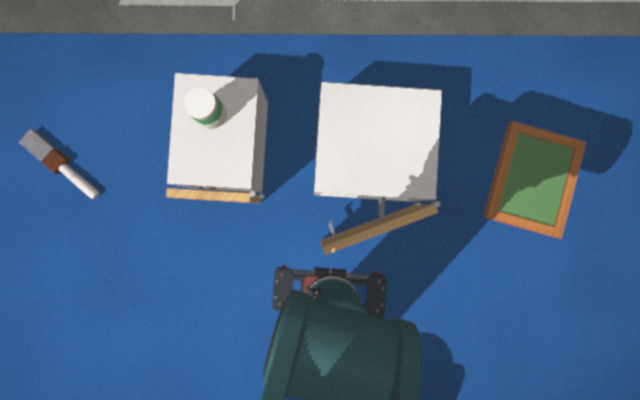

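The door popped ajar: its free edge is at about (325, 246) in the top view, and the narrow door is still shut. Now I'll go up and over, and down behind the door.

```bash
cat >> h.py <<'E'
def pt(th,r,off,z):
    u=np.cos(th)*Y-np.sin(th)*X; n=np.cos(th)*X+np.sin(th)*Y
    P=H+r*u+off*n; P[2]=z; return P
E
python3 - <<'E'
from h import *
c=cam('top')
a,b=ray(c,(322.5,240),.16),ray(c,(328,252),.16); print(a,b)
d=a-H; print('theta',np.arctan2(-(d@X),d@Y))
P=pt(.4,.185,.033,.195); print(P); to(P)
E
```

```text
[ 0.50015832 -0.04491442  0.16      ] [ 0.47860198 -0.05473497  0.16      ]
theta 0.3573978617927349
[ 0.53269492 -0.06544886  0.195     ]
clock 6.17 tcp [ 0.4297 -0.0523  0.1256] F door [ 0.8 -0.6 -0.4]
tool y [-0.076 -0.997  0.007] z [-0.997  0.076 -0.016] x [ 0.015 -0.008 -1.   ]
units [-2.71  0.23 -4.19]
door X in tool [ 0.016 -0.016 -1.   ] Y [-0.008 -1.     0.016]
```

```bash
python3 -m inch '{"fingers":[-1,-1,-1],"slide":[[-1,0,0],[-1,0,0],[-0.8,0,0]],"twist":[0,0,0]}'; python3 - <<'E'
from h import *
P=pt(.4,.185,.033,.195); to(P)
E
```

```text
clock: 6.55
tcp_pos: [0.4315, -0.0523, 0.1969]
tool_rot: [0.713, -0.03, -0.701, -0.024]
contact_force: [1.0, -0.4, 1.1]
finger_gap: 0.0001
clock 6.55 tcp [ 0.4315 -0.0523  0.1969] F door [ 1.  -0.3  1.1]
tool y [-0.077 -0.997  0.007] z [-0.997  0.076 -0.017] x [ 0.017 -0.008 -1.   ]
units [ 0.15  0.21 -4.07]
door X in tool [ 0.017 -0.017 -1.   ] Y [-0.007 -1.     0.016]
```

```bash
python3 -m inch '{"fingers":[-1,-1,-1,-1,-1,-1],"slide":[[0,0,-0.9],[0,0.1,-0.9],[0,0.1,-0.9],[0,0,-0.9],[0,0,-0.5],[0,0,0]],"twist":[0,0,0,0,0,0]}'; python3 - <<'E'
from h import *
P=pt(.38,.185,.033,.125); to(P)
c=cam('wrist'); save(c,'wrist5.png')
E
```

```text
clock: 7.3
tcp_pos: [0.5452, -0.0671, 0.2028]
tool_rot: [0.717, -0.031, -0.696, -0.023]
contact_force: [-0.2, -0.4, 0.2]
finger_gap: 0.0004
clock 7.3 tcp [ 0.5452 -0.0671  0.2028] F door [-0.2 -0.4  0.2]
tool y [-0.076 -0.997  0.009] z [-0.997  0.076 -0.03 ] x [ 0.03  -0.011 -0.999]
units [ 3.1  -0.09  0.45]
door X in tool [ 0.03  -0.016 -0.999] Y [-0.01  -1.     0.016]
```

View pics/wrist5.png

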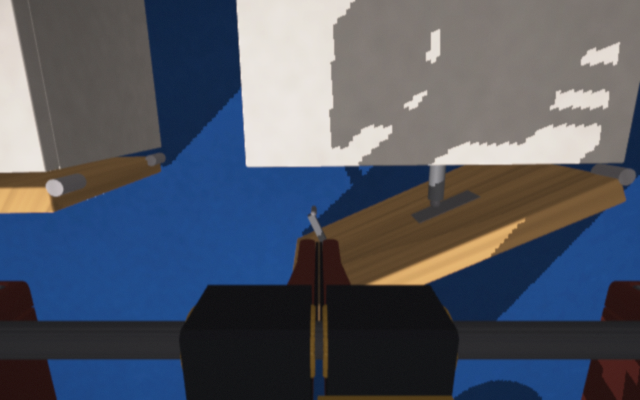

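```bash
python3 - <<'E'
from h import *
o=get_obs(); c=cam('wrist'); M=np.array(c['mount'])
R=Rn.from_quat(o['tool_rot']).as_matrix()
def pw(P):
    p=R.T@(np.array(P)-o['tcp_pos']); q=np.linalg.inv(M)@np.r_[p,1]; return (K(c)@(q[:3]/q[2]))[:2].round(0)
print('cam',(R@M[:3,3]+o['tcp_pos']).round(3))
for th in(.36,.4):
  for r,off,z in[(.22,0,.16),(.22,0,.0),(.0,0,.16),(.11,0,.16),(.22,-.016,.16)]: print(th,r,off,z,pw(pt(th,r,off,z)))
print(pw(o['tcp_pos']),pw(o['tcp_pos']-[0,0,.08]))
E
```

```text
cam [ 0.613 -0.072  0.368]
0.36 0.22 0 0.16 [281. 302.]
0.36 0.22 0 0.0 [295. 226.]
0.36 0.0 0 0.16 [625. 177.]
0.36 0.11 0 0.16 [445. 242.]
0.36 0.22 -0.016 0.16 [290. 322.]
0.4 0.22 0 0.16 [286. 313.]
0.4 0.22 0 0.0 [298. 233.]
0.4 0.0 0 0.16 [625. 177.]
0.4 0.11 0 0.16 [448. 248.]
0.4 0.22 -0.016 0.16 [296. 333.]
[316. 258.] [316. 214.]
```

```bash
python3 -m inch '{"fingers":[-1,-1,-1,-1],"slide":[[0.7,0,0.2],[0.8,0,0.1],[0.8,0,0.1],[0.7,0,0]],"twist":[0,0,0,0]}'; python3 - <<'E'
from h import *
P=pt(.4,.185,.012,.125); to(P)
E
```

```text
clock: 7.9
tcp_pos: [0.5331, -0.0665, 0.1273]
tool_rot: [0.717, -0.031, -0.696, -0.023]
contact_force: [0.7, 0.2, 0.2]
finger_gap: 0.0008
clock 7.9 tcp [ 0.5331 -0.0665  0.1273] F door [0.7 0.3 0.2]
tool y [-0.077 -0.997  0.009] z [-0.997  0.076 -0.031] x [ 0.03  -0.012 -0.999]
units [0.07 0.3  0.79]
door X in tool [ 0.03  -0.017 -0.999] Y [-0.01  -1.     0.016]
```

```bash
python3 - <<'E'
from h import *
o=get_obs(); R=Rn.from_quat(o['tool_rot']).as_matrix(); p=o['tcp_pos']
for k,th in enumerate(np.linspace(.4,1.57,13)):
    q=pt(th,.18-.02*k/12,.014,.127); print(round(th,2),q.round(3),(R.T@(q-p)/.025).round(2)); p=q
E
```

```text
0.4 [ 0.516 -0.076  0.127] [-0.    0.45  0.63]
0.5 [ 0.5   -0.083  0.127] [-0.02  0.32  0.62]
0.6 [ 0.485 -0.092  0.127] [-0.01  0.38  0.58]
0.69 [ 0.471 -0.101  0.127] [-0.01  0.43  0.53]
0.79 [ 0.458 -0.112  0.127] [-0.01  0.48  0.48]
0.89 [ 0.446 -0.124  0.127] [-0.01  0.52  0.43]
0.98 [ 0.436 -0.137  0.127] [-0.01  0.55  0.38]
1.08 [ 0.427 -0.151  0.127] [-0.    0.58  0.32]
1.18 [ 0.419 -0.166  0.127] [-0.    0.6   0.26]
1.28 [ 0.413 -0.181  0.127] [-0.    0.62  0.2 ]
1.38 [ 0.409 -0.196  0.127] [0.   0.63 0.13]
1.47 [ 0.406 -0.212  0.127] [0.   0.63 0.07]
1.57 [ 0.404 -0.227  0.127] [0.01 0.63 0.01]
```

```bash
python3 -m inch '{"fingers":[-1,-1,-1,-1,-1,-1],"slide":[[0,0.4,0.6],[0,0.3,0.6],[0,0.4,0.6],[0,0.4,0.5],[0,0.5,0.5],[0,0.5,0.4]],"twist":[0,0,0,0,0,0]}'; python3 - <<'E'
from h import *
to(pt(.89,.17,.014,.127)); c=cam('top'); save(c,'top6.png')
E
```

```text
clock: 8.65
tcp_pos: [0.4415, -0.1261, 0.127]
tool_rot: [0.718, -0.031, -0.695, -0.023]
contact_force: [0.6, 0.5, -0.8]
finger_gap: 0.0004
clock 8.65 tcp [ 0.4415 -0.1261  0.127 ] F door [ 0.5  0.5 -0.8]
tool y [-0.076 -0.997  0.01 ] z [-0.997  0.075 -0.032] x [ 0.031 -0.012 -0.999]
units [ 0.01 -0.03 -0.23]
door X in tool [ 0.031 -0.016 -0.999] Y [-0.011 -1.     0.016]
```

View pics/top6.png

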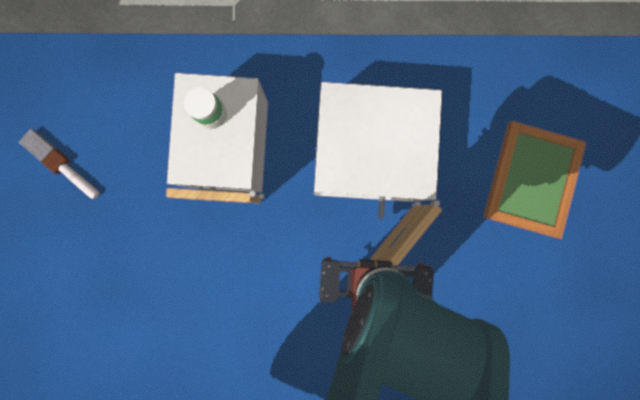

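The door is swinging with the finger, now at about 0.9 rad. I'll carry on along the arc.

```bash
python3 -m inch '{"fingers":[-1,-1,-1,-1,-1,-1],"slide":[[0,0.5,0.3],[0,0.6,0.2],[0,0.6,0.2],[0,0.6,0.15],[0,0.6,0.1],[0,0.5,0]],"twist":[0,0,0,0,0,0]}'; python3 - <<'E'
from h import *
to(pt(1.57,.16,.0135,.127)); c=cam('top'); save(c,'top7.png');c=cam('wrist'); save(c,'wrist7.png')
E
```

```text
clock: 9.45
tcp_pos: [0.407, -0.2134, 0.1266]
tool_rot: [0.716, -0.031, -0.697, -0.024]
contact_force: [-0.9, 0.5, 0.4]
finger_gap: 0.0002
clock 9.45 tcp [ 0.407  -0.2134  0.1266] F door [-0.9  0.4  0.4]
tool y [-0.078 -0.997  0.008] z [-0.997  0.077 -0.028] x [ 0.027 -0.011 -1.   ]
units [-0.01  0.58  0.06]
door X in tool [ 0.028 -0.018 -0.999] Y [-0.009 -1.     0.017]
```

View pics/top7.png

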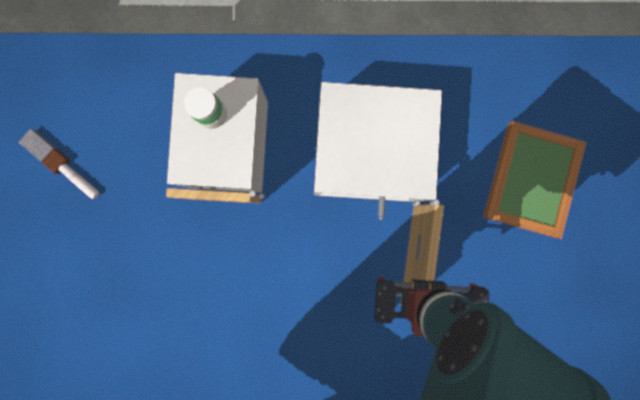

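View pics/wrist7.png

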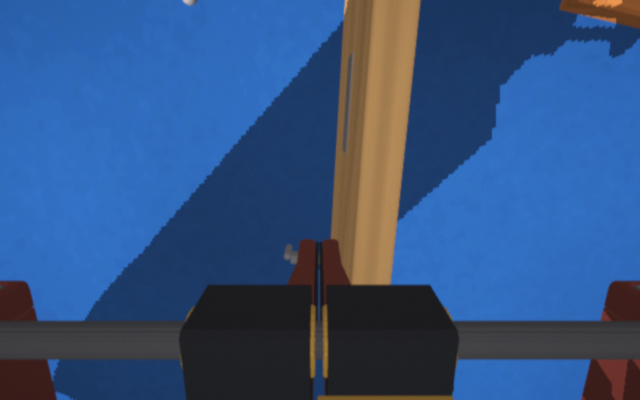

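```bash
python3 -m inch '{"fingers":[-1,-1,-1],"slide":[[0,0.35,0],[0,0.25,0],[0,0.1,0]],"twist":[0,0,0]}'; python3 -m inch '{"fingers":[-1,-1,-1,-1,-1,-1],"slide":[[0,-0.2,0],[0,-0.5,0],[-0.3,-0.5,0],[-1,-0.3,0],[-1,0,0],[-1,0,0]],"twist":[0,0,0,0,0,0]}'; python3 - <<'E'
from h import *
to(pt(1.57,.16,.0135,.127)); c=cam('top'); save(c,'top8.png');c=cam('wrist'); save(c,'wrist8.png')
E
```

```text
clock: 9.93
tcp_pos: [0.4066, -0.2323, 0.1269]
tool_rot: [0.717, -0.031, -0.696, -0.024]
contact_force: [0.7, 0.3, -0.5]
finger_gap: 0.0009
clock: 10.68
tcp_pos: [0.4055, -0.1869, 0.2106]
tool_rot: [0.715, -0.029, -0.698, -0.024]
contact_force: [-0.1, -0.1, 0.4]
finger_gap: 0.0005
clock 10.68 tcp [ 0.4055 -0.1869  0.2106] F door [-0.1 -0.1  0.4]
tool y [-0.076 -0.997  0.006] z [-0.997  0.075 -0.025] x [ 0.024 -0.008 -1.   ]
units [3.35 1.61 0.  ]
door X in tool [ 0.025 -0.016 -1.   ] Y [-0.006 -1.     0.016]
```

View pics/top8.png

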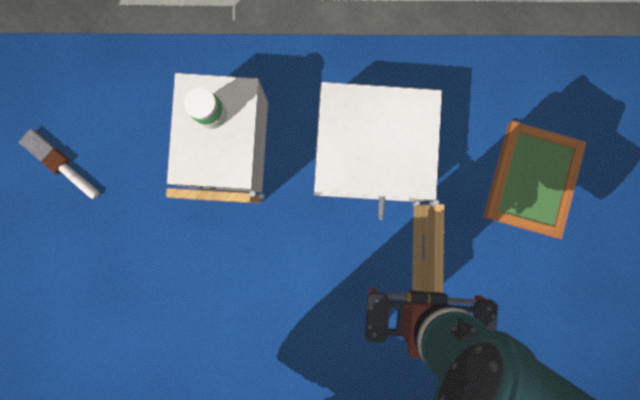

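View pics/wrist8.png

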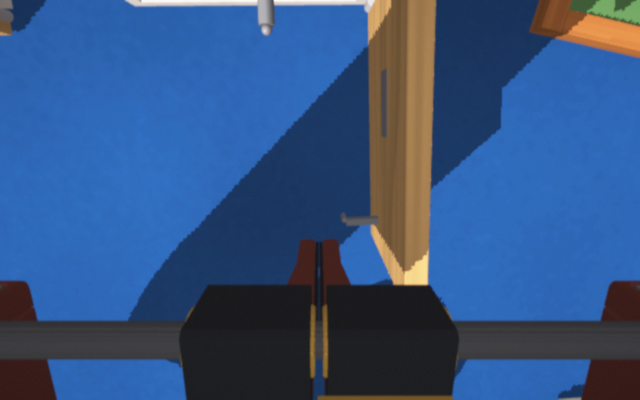

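The door stands near a right angle and the finger is clear above it. I'll move aside to measure the angle.

```bash
python3 -m inch '{"fingers":[-1,-1,-1,-1,-1,-1],"slide":[[-0.5,-1,0],[-0.3,-1,0],[0,-1,0],[0,-1,0],[0,-1,0],[0,-1,0]],"twist":[0,0,0,0,0,0]}'; python3 - <<'E'
from h import *
to(None); c=cam('top'); save(c,'top9.png')
r=regions_of('wide_door','top')
if r: print(r[0]['score'],r[0]['rect'])
r=regions_of('narrow_door','top')
if r: print(r[0]['score'],r[0]['rect'])
P=[ray(c,q,.16) for q in proj(c,[pt(t,.22,0,.16) for t in(1.5,1.57,1.64)])]
print(proj(c,[pt(t,.22,o,.16) for t in(1.45,1.5,1.57,1.64) for o in (0,-.016)]).round(1))
cv2.imwrite('pics/crop9.png',cv2.resize(c['pixels'][190:350,380:480,::-1],None,fx=3.7,fy=3.7,interpolation=cv2.INTER_CUBIC))
s=cam('side'); save(s,'side9.png')
E
```

```text
clock: 11.52
tcp_pos: [0.4158, -0.0314, 0.2282]
tool_rot: [0.716, -0.03, -0.697, -0.024]
contact_force: [0.1, -1.4, 0.4]
finger_gap: 0.0005
clock 11.53 tcp [ 0.4158 -0.0314  0.2282] F door [ 0.2 -1.4  0.4]
tool y [-0.076 -0.997  0.008] z [-0.997  0.076 -0.027] x [ 0.026 -0.01  -1.   ]
door X in tool [ 0.027 -0.017 -0.999] Y [-0.008 -1.     0.016]
0.69 [403.2, 200.5, 444.2, 327.2]
0.56 [167.9, 185.5, 267.4, 205.3]
[[415.5 325.3]
 [424.2 326.8]
 [421.5 326.2]
 [430.3 327.3]
 [430.  326.9]
 [438.8 327.4]
 [438.5 327.1]
 [447.4 326.9]]
```

View pics/top9.png

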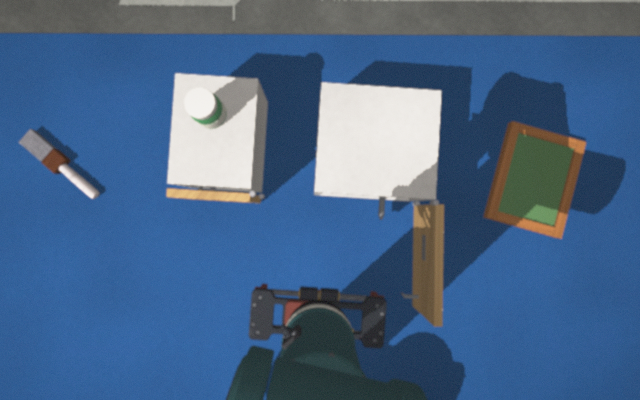

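View pics/crop9.png

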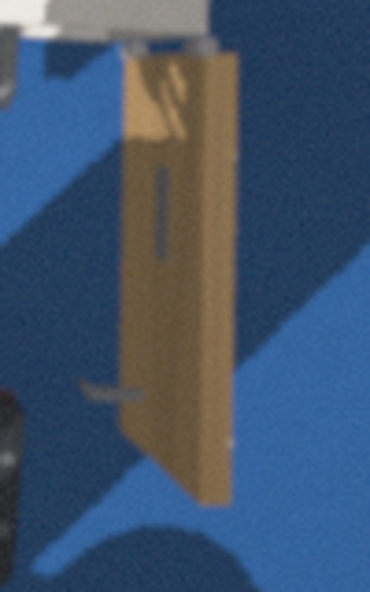

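View pics/side9.png

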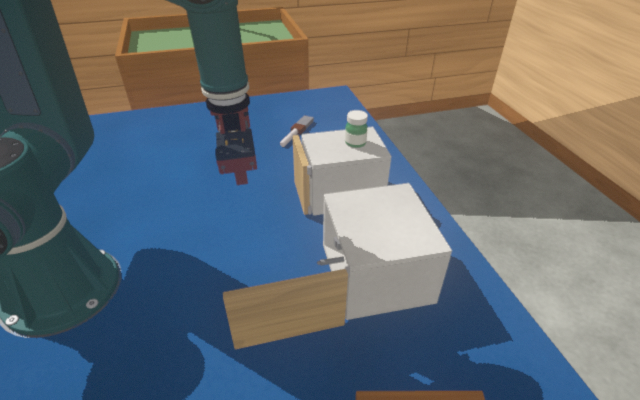

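The far top corners are at about (434, 326) and (443, 326), which gives about 1.60 rad. The narrow door is shut with its jar on top, and the arm is clear. I'll hold briefly and hand in.

```bash
python3 -m inch '{"fingers":[-1,-1],"slide":[[0,0,0],[0,0,0]],"twist":[0,0]}'; python3 - <<'E'
from h import *
print(hand_in())
E
```

```text
clock: 11.98
tcp_pos: [0.416, -0.0336, 0.2282]
tool_rot: [0.716, -0.03, -0.697, -0.023]
contact_force: [0.2, -0.1, -0.0]
finger_gap: 0.0004
the job is handed in; nothing more can be done
None
```

The wide cupboard is open: I pressed its door in about 7 mm near the free edge until the catch let go. Then I hooked a closed finger behind the ajar door and swung it open.

- **Wide door:** the last top view puts it at about 1.60 rad, close to a right angle. I made no second measurement of the angle.
- **Narrow door:** still shut in the last top and side views, with its jar in place on top.
- **Robot:** clear of everything, with the wrist force reading about zero at hand-in.
- **Force and time:** the largest wrist force I read was about 13 N, at the end of the press. The job was handed in at 12 s.

The press went slightly past the stated 3 to 6 N, because the door reached its hard stop. No check failed.

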